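# Start the second hand screw of the slide-mount press

## Robot

A 6-joint arm with a two-finger parallel gripper is mounted at the origin on the work surface. World frame = base frame: x ahead of the robot, y to its left, z up, the work surface at z = 0. Lengths are in m, angles in rad, forces in N, time in s.
With the tool pointing down it reaches from about 0.375 to 0.9 m from the base axis. Payload 3.1 kg.
Tool frame: the origin (TCP) lies on the centre line of the jaws, within the pads' length; the fingertips stand robot.tcp_to_tips ahead of it and the grasp point (between the pads) lies 3 mm ahead of it (robot.tcp_to_tips is the distance from the TCP to the fingertips, in m); z points along the fingers, y is the line along which they close (so a half turn about z gives the same grasp; the last joint's range is limited). The gripper opens to 87 mm and grips with 3 to 60 N. Pads are 19 mm wide; open, the fingers measure 117 mm over their backs; the gripper's body (75 mm by 190 mm) begins 51 mm behind the grasp point.
Start: joints at [1.087, 0.527, 1.433, -0, 1.181, -0.178], TCP at [0.188, 0.596, 0.245] pointing down, gripper open.
Joint ranges: [-3.08, 3.08], [-0.75, 2.2], [0.22, 2.44], [-1.43, 4.57], [0, 2.65], [-2.85, 2.85]. Speed limits (rad/s): [2.79, 2.79, 3.14, 3.14, 3.14, 3.14].

## Interface

Orientations are given as a unit quaternion [x, y, z, w].
In Python, from rig import robot gives the robot as it stands. The module is installed in compiled form; this text tells all that it offers.
- The arm moves only by the shell command python3 -m jog 'ROWS' [FORCE]. ROWS is JSON, one flat list of numbers, 5 for each row, row after row: the finger opening in m, from 0 to 0.087, then the shift along the tool's x, y, z in m, then the turn about the tool's z in units of 10 degrees (1.0 is 10 degrees). In form: [claw, x, y, z, roll, claw, x, y, z, roll, ...]. A call has 1 to 20 rows; each row shifts and turns the commanded pose from where the row before left it, along the tool's axes as they then stand; what a row does not reach is not made up. A row lasts 1/8 s, in which the tool goes at most 62.5 mm and 10.7 degrees, less where a joint would pass 70% of its speed; a pose out of reach is approached as far as the arm can. A call with a gripper value outside its range is refused whole. The fingers move at their own pace and stop on an object; FORCE is the grip in N (left out, the last holds). Time passes only in rows, so rows that do not move let the fingers close. It gives the time, the measured TCP pose, the force, the opening and the grip force at its end, in the units of the state.
- robot.get_obs(): the state, without advancing time (a new reading comes with each control period).
- robot.camera(name): name is "scene" or "top" or "wrist"; returns the picture (400x640x3 uint8, blue, green, red); there is no depth.
- robot.camera_model(name): a dict with "fx", "fy", "cx", "cy" (pixels), "R" (3x3) and "t" (3): a world point X has camera coordinates R X + t; the wrist camera has in their place "tool_from_camera" (4x4, takes a point from camera to tool coordinates, whose origin is the TCP and whose axes are the flange's). Camera axes: x right, y down, z forward; pixel columns grow to the right and rows downward; lengths in m; the calibration is good to about 2 mm. A picture is of the moment at which its call begins: read the wrist's pose just before it. camera_model takes no time and is no camera call.
- robot.hand_in(): hands the job in; it is judged then, once.
Trained networks look in the newest picture that a camera, given by its name, has taken for a name from the list of things; names that differ only in an ending like _2 or _b are one class to them, and where a whole thing is asked for, a point or a joint stands for the part that bears it (a point fixed in the world has none). Each returns a list of dicts, best first, with "conf" (0 to 1); they miss things now and then, are a little off and sometimes report something else, mostly with a low value. They report only what shows in the picture. A call takes as long as a camera call. They do not tell look-alikes from the thing itself.
- robot.look_for(camera, label): "extent" ([centre column, centre row, width, height] in pixels, round what is visible of it).
- robot.outline_of(camera, label): "region" (400x640 bool, what is visible of it) and "extent" ([centre column, centre row, width, height] in pixels, round what is visible of it).
The state is a dict: "time": time; "q": joint angles; "joint_velocities": joint speeds; "joint_torque": joint torques, N m; "position": TCP position; "tool_rot": TCP orientation; "ft_force": force on the tool from outside, world axes, zero at the start; "moment": the same for the moment, N m; "grip_width": finger opening in m; "grip_force": force on a finger pad.
Only numpy, scipy, OpenCV 4.12 (cv2) and the standard library are available. Lean on these libraries where they do the work, as an engineer would, in place of code of your own. Each camera call takes 0.05 s, during which the arm holds its last target. There are 200 camera calls.

## Task

Card slide mounts are being pressed flat in the small screw press: one of its two hand screws is already run in, the other only stands in its hole with its thread not caught. Start that one properly: without lifting it out, turn it backward (anticlockwise from above) until you feel it drop off the end of the thread, then turn it forward one full turn, and finish there still holding its knob, upright and not tightened any further. Leave the run-in screw and the things lying round the press alone.

Things in the scene. Friction and masses are not known exactly. Their poses are not given: they have to be found in the camera images.
- press: Screw press, does not move: plywood base on rubber feet, piles of white card slide mounts, plywood pressing board (170 x 320 mm, top 76 mm above the table) with a batten along its middle (50 x 120 mm, top at 84 mm). Origin: middle of the underside, on the table; x short way, y long way, z up. The upright axes of the two screws are at x = 0, y = +125 and -125 mm of this frame.
- hole_a (a point): Centre of the 27 mm clearance hole in the pressing board at y = +125 mm of the press, level with the board's top (76 mm); below it a threaded steel boss stands in the base. Right-handed thread: clockwise from above goes in, 5 mm a turn, 1 mm axial play. Turned backward, an uncaught screw climbs 5 mm a turn on the ridge of the nut; the drop comes after 40 to 150 degrees.
- hole_b (a point): The same at y = -125 mm of the press. At the drop the ends of the two threads have passed each other: let free, the screw falls 4 to 5 mm by its weight. Held firmly by the fingers it cannot fall: the sign then is that the push from below vanishes and the knob can be lowered freely by 4 to 5 mm until the thread bears again. From there each forward turn takes it 5 mm down.
- knob_1 (a point): Centre (on the axis, half-way up) of the black fluted round plastic knob of one hand screw: 42 mm across, 26 mm high, z up the screw; a steel shank 24 mm across goes down from it. The two screws are of one make and change places: the one run in already has its knob centre about 102 mm above the table, the one only standing in its hole 116 to 119 mm.
- knob_2 (a point): Knob centre of the other hand screw; see knob_1 (either place may hold the run-in one). The run-in screw turns stiffly (0.25 N m). The standing one is a loose part of about 0.3 kg; before it is caught it may lean 1 to 2 degrees (2 to 3 mm at the knob) and it turns lightly. Knobs clear the pressing board by 12 to 30 mm.
- rim_1 (a point): Point on the rim of the knob of knob_1, half-way up, 19 mm from the axis, below a small moulded pip on the knob's top face; shows how the screw is turned.
- rim_2 (a point): The same point on the knob of knob_2.
- screw_1: The hand screw of knob_1: origin at the lower tip of its smooth pilot, 99 mm below the knob's centre, z up its axis, x towards the pip; 112 mm long in all.
- screw_2: The hand screw of knob_2, described in the same way.
- loupe_mid (a point): Black magnifier, 48 mm across and 52 mm high, standing on the table; point half-way up its axis. To be left alone.
- remote_mid (a point): Black remote control, 165 x 46 x 18 mm, lying on the table; point at its centre. To be left alone.
- slide_box_mid (a point): Blue slide box with a clear lid, 115 x 60 x 54 mm, on the table; point at its centre. To be left alone.
Things that resemble listed ones, but are neither listed nor needed, are in the scene too. Leave any pink look-alike of the screw_1 alone.

How it is judged:
On the way, in this order (a step that is already met when the one before it is completed fails the run):
1. the uncaught screw is turned backward, still on top of the nut's thread, to within 45 degrees of where the thread ends meet (x of rim_1 in the frame of press below -0.0134 m and z of knob_1 in the frame of press above 0.1165 m), for 0.1 s.
2. it has dropped off the thread end, by some 4 mm (x of rim_1 in the frame of press below -0.0095 m and z of knob_1 in the frame of press between 0.1115 and 0.1155 m), for 0.1 s.
At the end, for the whole second after the job is handed in: Fingers hold the knob (over 3 N), all at rest; screw upright within 0.05 rad, one turn (within about 70 degrees) past the drop, knob centre 107.2 to 111.2 mm above the table; run-in screw turned less than 30 degrees, loupe, remote and slide box moved less than 30 mm (x of rim_1 in the frame of press below -0.006 m and z of knob_1 in the frame of press between 0.1072 and 0.1112 m and angle between knob_1's own z axis and vertical below 0.05 rad and contact force between the fingers and screw_1 above 3 N and linear speed of screw_1 below 0.01 m/s and angular speed of screw_1 below 0.1 rad/s and distance of rim_2 from where it was at the start of the episode below 0.01 m and distance of each of loupe_mid, remote_mid, slide_box_mid from where it was at the start of the episode below 0.03 m); the arm keeps its last pose, push and grip.
It fails at once if the screw is lifted out of its thread (knob centre above 124.5 mm) (z of knob_1 in the frame of press above 0.1245 m).
It fails at once if the uncaught screw is turned to the far side of the thread end without catching: forward before the drop, or on backward by some 150 degrees past the drop (x of rim_1 in the frame of press above 0.0165 m and z of knob_1 in the frame of press above 0.1145 m).
It fails at once if the run-in screw is turned by more than 30 degrees (distance of rim_2 from where it was at the start of the episode above 0.01 m).
It fails at once if the magnifier, remote control or slide box is pushed aside by more than 30 mm (distance of any of loupe_mid, remote_mid, slide_box_mid from where it was at the start of the episode above 0.03 m).
It also fails if it takes over 61 s, if anything falls off the work surface, if the arm or the gripper's body presses on something with over 40 N, if the wrist force passes 120 N, or if a joint passes its speed limit or range.

## Working session

There is one attempt and no reset: what is moved stays moved. The work goes in short steps, Python scripts to look and compute and a shell command to move; the robot and the scene stay as the last step left them, time stands still between calls to the robot, and variables do not carry over. Pictures are saved under pics/ and viewed, at most 10 in all, crops included, and the job is handed in when it is done.

```bash
mkdir -p pics; cat > h.py <<'E'
import numpy as np, cv2
from rig import robot
def ray(cam,u,v,z,model=None):
    m=robot.camera_model(cam); d=np.array([(u-m["cx"])/m["fx"],(v-m["cy"])/m["fy"],1.])
    if cam=="wrist":
        from scipy.spatial.transform import Rotation as Ro
        o=robot.get_obs(); T=np.array(m["tool_from_camera"]); R=Ro.from_quat(o["tool_rot"]).as_matrix()
        c=R@T[:3,3]+o["position"]; w=R@T[:3,:3]@d
    else:
        R=np.array(m["R"]); c=-R.T@np.array(m["t"]); w=R.T@d
    return c+w*(z-c[2])/w[2]
E
python3 - <<'E'
from h import *
ims=[]
for c in ("scene","top"):
    im=robot.camera(c); cv2.imwrite(f"pics/{c}0.png",im)
    for l,z in (("knob_1",.11),("rim_1",.11),("press",.05),("hole_a",.076),("screw_1",.1),("loupe_mid",.026),("remote_mid",.009),("slide_box_mid",.027)):
        for d in robot.look_for(c,l):
            e=d["extent"]; print(c,l,round(d["conf"],2),np.round(e),ray(c,e[0],e[1],z).round(3))
o=robot.get_obs(); print(o, robot.tcp_to_tips)
E
```

```text
scene knob_1 0.73 [344. 203.  17.  21.] [0.575 0.084 0.11 ]
scene knob_1 0.67 [263. 177.  16.  32.] [ 0.469 -0.115  0.11 ]
scene knob_1 0.6 [239. 213.  21.  21.] [ 0.591 -0.17   0.11 ]
scene knob_1 0.21 [294. 227. 137.  84.] [ 0.644 -0.04   0.11 ]
scene rim_1 0.94 [264. 175.  14.  35.] [ 0.458 -0.112  0.11 ]
scene rim_1 0.82 [344. 202.  16.  23.] [0.571 0.084 0.11 ]
scene rim_1 0.8 [238. 213.  14.  23.] [ 0.592 -0.171  0.11 ]
scene press 0.74 [296. 224. 136.  79.] [ 0.584 -0.036  0.05 ]
scene hole_a 0.69 [297. 226. 136.  81.] [ 0.611 -0.034  0.076]
scene screw_1 0.85 [237. 214.  18.  23.] [ 0.584 -0.175  0.1  ]
scene screw_1 0.73 [343. 204.  17.  19.] [0.567 0.082 0.1  ]
scene loupe_mid 0.59 [185. 201.  23.  26.] [ 0.456 -0.335  0.026]
scene remote_mid 0.84 [464. 214.  34.  47.] [0.541 0.417 0.009]
scene slide_box_mid 0.89 [141. 259.  41.  55.] [ 0.649 -0.411  0.027]
top knob_1 0.72 [364. 252.  22.  16.] [ 0.416 -0.116  0.11 ]
top knob_1 0.63 [383. 190.  17.  18.] [ 0.583 -0.168  0.11 ]
top knob_1 0.6 [287. 199.  18.  17.] [0.556 0.091 0.11 ]
top rim_1 0.67 [381. 190.  15.  16.] [ 0.
[... 759 characters left out ...]
me': 0.9, 'q': array([ 1.08752608e+00,  5.27456203e-01,  1.43270706e+00,  6.92960373e-06,
        1.18138001e+00, -1.78499400e-01]), 'joint_velocities': array([-0.00032836,  0.00085797,  0.00033935, -0.00198541,  0.00019491,
        0.00094802]), 'joint_torque': array([ 8.00394755e-04, -4.40004694e+01, -1.76987135e+01,  6.34831237e-02,
        5.04143047e-02, -1.09265663e-06]), 'position': array([0.18750738, 0.59618967, 0.24457308]), 'tool_rot': array([1.51797643e-01, 9.88411592e-01, 2.43938083e-05, 4.99033184e-06]), 'ft_force': array([-0.41735419,  0.01549452, -0.11847159]), 'moment': array([ 0.02268149, -0.02316653,  0.02144034]), 'grip_force': 0.0, 'grip_width': 0.08681010696709743} 0.022
```

View pics/top0.png

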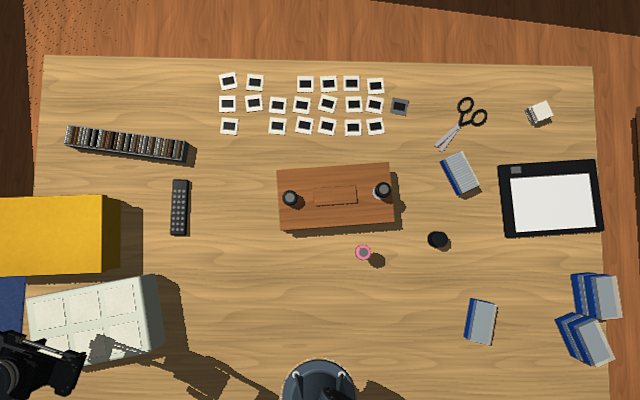

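View pics/scene0.png

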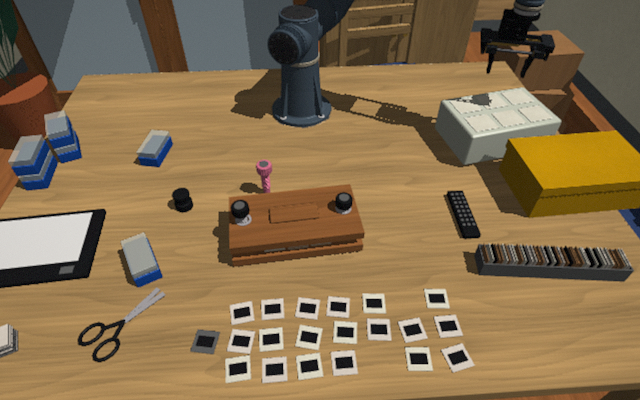

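The top and scene views show the press with knobs near (0.56, 0.09) and (0.588, -0.17). The pink look-alike stands off the press at top pixel (363,253). I'll go above the press for a close look.

```bash
python3 -m jog '[0.087,-0.04,-0.035,-0.011,0,0.087,-0.04,-0.035,-0.011,0,0.087,-0.04,-0.035,-0.011,0,0.087,-0.04,-0.035,-0.011,0,0.087,-0.04,-0.035,-0.011,0,0.087,-0.04,-0.035,-0.011,0,0.087,-0.04,-0.035,-0.011,0,0.087,-0.04,-0.035,-0.011,0,0.087,-0.04,-0.035,-0.011,0,0.087,-0.04,-0.035,-0.011,0,0.087,-0.04,-0.035,-0.011,0,0.087,-0.04,-0.035,-0.011,0,0.087,-0.04,-0.035,-0.011,0,0.087,-0.04,-0.035,-0.011,0,0.087,0,0,0,0,0.087,0,0,0,0]'
python3 - <<'E'
from h import *
print(robot.get_obs()["q"].round(3))
im=robot.camera("wrist"); cv2.imwrite("pics/w1.png",im)
for l,z in (("knob_1",.11),("rim_1",.11),("press",.076)):
    for d in robot.look_for("wrist",l):
        e=d["extent"]; print(l,round(d["conf"],2),np.round(e),ray("wrist",e[0],e[1],z).round(4))
E
```

```text
time: 2.9
position: [0.5741, -0.039, 0.3981]
tool_rot: [0.152, 0.988, 0.0, -0.001]
ft_force: [-0.5, 0.2, 0.5]
grip_width: 0.0869
grip_force: 0.0
[-2.620e-01  3.220e-01  1.344e+00  1.000e-03  1.478e+00 -1.528e+00]
knob_1 0.93 [229. 198.  34.  39.] [ 0.5838 -0.1658  0.11  ]
knob_1 0.93 [412. 122.  39.  33.] [0.5604 0.0827 0.11  ]
knob_1 0.72 [221.  50.  46.  39.] [ 0.4166 -0.1074  0.11  ]
rim_1 0.79 [416. 122.  37.  39.] [0.5618 0.0869 0.11  ]
rim_1 0.77 [224.  50.  49.  42.] [ 0.4179 -0.105   0.11  ]
rim_1 0.68 [225. 198.  36.  41.] [ 0.5819 -0.1701  0.11  ]
press 0.77 [319. 148. 266. 204.] [ 0.5623 -0.0363  0.076 ]
```

View pics/w1.png

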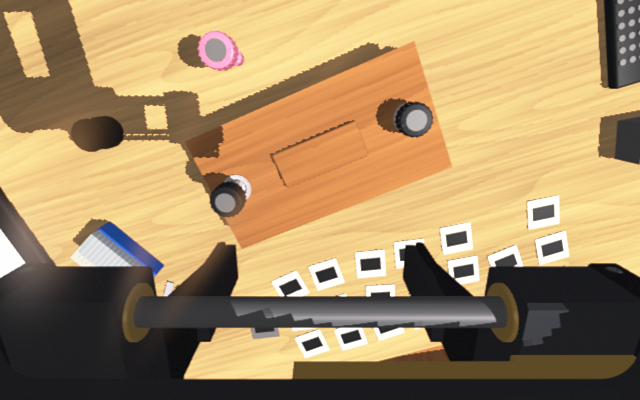

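The left knob at (228,198) shows bare steel shank below it, so it is the standing one, at about y = -0.166. The right one at (412,120) is run in. Next I'll check the pip and the geometry.

```bash
python3 - <<'E'
from h import *
m=robot.camera_model("wrist"); T=np.array(m["tool_from_camera"]);print(T.round(3),m["fx"],m["cx"],m["cy"])
for z in (.003,.1,.2,.28):
    p=np.linalg.inv(T)@[0,0,z,1]; print(z,m["fx"]*p[0]/p[2]+m["cx"],m["fy"]*p[1]/p[2]+m["cy"])
im=cv2.imread("pics/w1.png")
a=cv2.resize(im[165:235,190:270],None,fx=5,fy=5,interpolation=cv2.INTER_CUBIC);b=cv2.resize(im[90:160,370:450],None,fx=5,fy=5,interpolation=cv2.INTER_CUBIC)
c=np.hstack([a,b]).astype(float)/255; cv2.imwrite("pics/c1.png",(255*c**.5).astype(np.uint8))
print(ray("wrist",229,198,.117),ray("wrist",412,122,.102))
E
```

```text
[[-0.002 -0.952 -0.307  0.085]
 [ 1.    -0.002  0.    -0.001]
 [-0.001 -0.307  0.952 -0.14 ]
 [ 0.     0.     0.     1.   ]] 345.4090515477319 320.0692505730203 201.63917028844455
0.003 322.479906556292 280.00881150646586
0.1 321.47116167356506 211.13822755428737
0.2 320.9891146570713 178.2271713627701
0.28 320.7586920999713 162.49540772761748
[ 0.58269089 -0.16346681  0.117     ] [0.56235522 0.08396449 0.102     ]
```

View pics/c1.png

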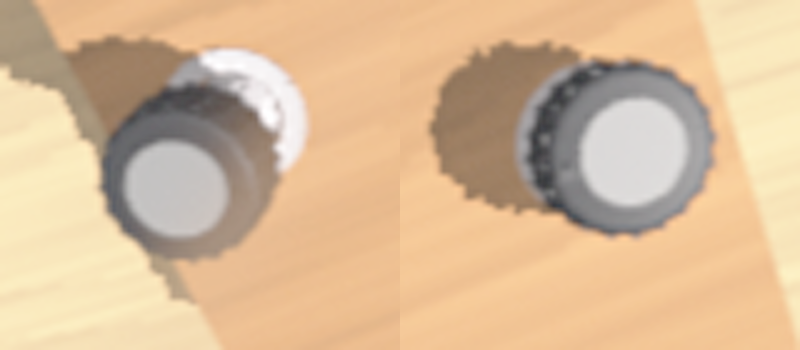

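```bash
python3 -m jog '[0.087,-0.015,-0.039,0,0,0.087,-0.015,-0.039,0,0,0.087,-0.016,-0.038,0,0,0.087,0,0,0.0125,1,0.087,0,0,0.0125,1,0.087,0,0,0.0125,1,0.087,0,0,0.0125,1,0.087,0,0,0.0125,1,0.087,0,0,0.0125,1,0.087,0,0,0.0125,1,0.087,0,0,0.0125,1,0.087,0,0,0.0125,1,0.087,0,0,0.0125,1,0.087,0,0,0.0125,1,0.087,0,0,0.0125,1,0.087,0,0,0,0,0.087,0,0,0,0]'
python3 - <<'E'
from h import *
o=robot.get_obs();print(o["q"].round(3))
from scipy.spatial.transform import Rotation as Ro
print(Ro.from_quat(o["tool_rot"]).as_matrix().round(3))
im=robot.camera("wrist"); cv2.imwrite("pics/w2.png",im)
for l,z in (("knob_1",.117),("rim_1",.13)):
    for d in robot.look_for("wrist",l):
        e=d["extent"]; print(l,round(d["conf"],2),np.round(e),ray("wrist",e[0],e[1],z).round(4))
u,v=[int(x) for x in robot.look_for("wrist","knob_1")[0]["extent"][:2]]
y0,x0=max(v-70,0),max(u-80,0)
c=cv2.resize(im[y0:y0+140,x0:x0+160],None,fx=4,fy=4,interpolation=cv2.INTER_CUBIC)/255.; cv2.imwrite("pics/c2.png",(255*c**.5).astype(np.uint8));print(x0,y0)
E
```

```text
time: 5.22
position: [0.584, -0.1633, 0.2491]
tool_rot: [0.931, 0.364, 0.0, 0.0]
ft_force: [0.7, 0.4, 0.7]
grip_width: 0.0866
grip_force: 0.0
[-0.457  0.497  1.477 -0.     1.167  0.368]
[[ 0.735  0.678  0.001]
 [ 0.678 -0.735 -0.   ]
 [ 0.     0.001 -1.   ]]
knob_1 0.98 [49. 17. 76. 33.] [0.5538 0.0673 0.117 ]
knob_1 0.75 [323. 200.  52.  55.] [ 0.5848 -0.1671  0.117 ]
knob_1 0.57 [178. 266.  54.  62.] [ 0.4539 -0.1143  0.117 ]
rim_1 0.91 [179. 264.  57.  65.] [ 0.4647 -0.1139  0.13  ]
rim_1 0.76 [321. 201.  53.  58.] [ 0.5861 -0.1641  0.13  ]
rim_1 0.74 [51. 15. 78. 25.] [0.5598 0.0584 0.13  ]
0 0
```

View pics/c2.png

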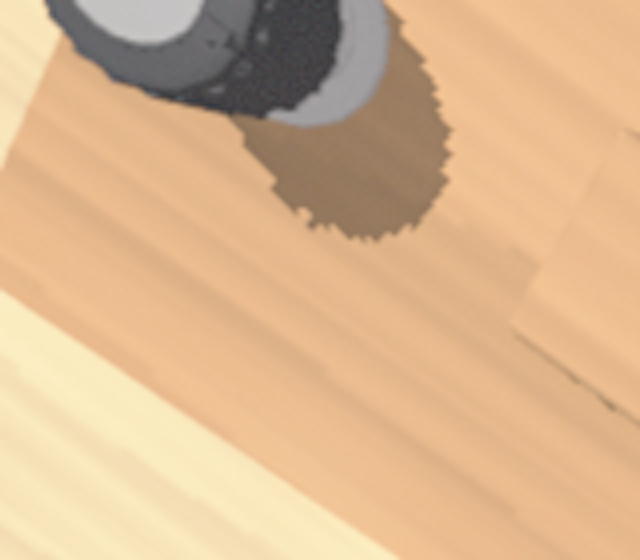

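That crop shows the run-in knob at pixel (49,17), so I'll crop the standing one.

```bash
python3 - <<'E'
from h import *
im=cv2.imread("pics/w2.png")
c=cv2.resize(im[150:250,263:383],None,fx=5,fy=5,interpolation=cv2.INTER_CUBIC)/255.; cv2.imwrite("pics/c3.png",(255*c**.45).astype(np.uint8))
E
```

```text
(no output)
```

View pics/c3.png

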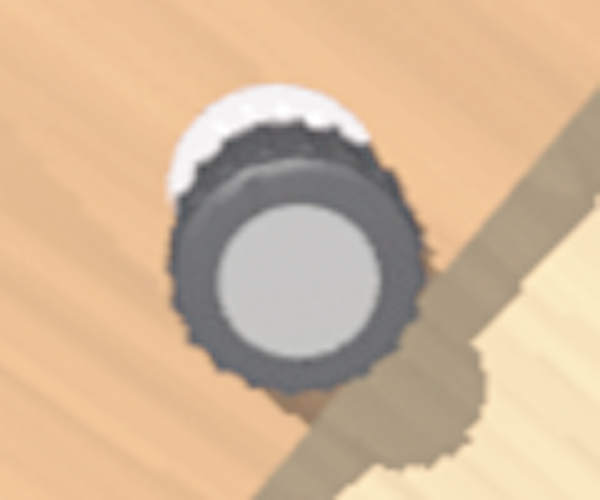

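The faint pip is at crop (255,178), about 65° in world, or 60° in the press frame with its y towards +y world. That puts the drop about 120° backward. I'll descend and grip.

```bash
python3 -m jog '[0.087,-0.0025,0.001,0.018,0,0.087,0,0,0.018,0,0.087,0,0,0.018,0,0.087,0,0,0.018,0,0.087,0,0,0.018,0,0.087,0,0,0.018,0,0.087,0,0,0.018,0,0.087,0,0,0.0026,0,0.087,0,0,0,0,0.039,0,0,0,0,0.039,0,0,0,0,0.039,0,0,0,0,0.039,0,0,0,0,0.039,0,0,0,0,0.039,0,0,0,0,0.039,0,0,0,0]' 15
python3 - <<'E'
from h import *
im=robot.camera("wrist"); cv2.imwrite("pics/w3.png",im)
print(robot.get_obs()["moment"], robot.get_obs()["q"].round(3))
c=cv2.resize(im[200:330,240:400],None,fx=4,fy=4,interpolation=cv2.INTER_CUBIC)/255.; cv2.imwrite("pics/c4.png",(255*c**.45).astype(np.uint8))
E
```

```text
time: 7.42
position: [0.5825, -0.1661, 0.12]
tool_rot: [0.932, 0.363, -0.0, -0.0]
ft_force: [-0.0, 0.3, 0.4]
grip_width: 0.0414
grip_force: 15.0
[-0.01204194  0.23645133  0.005858  ] [-0.462  0.663  1.585  0.     0.894  0.366]
```

View pics/c4.png

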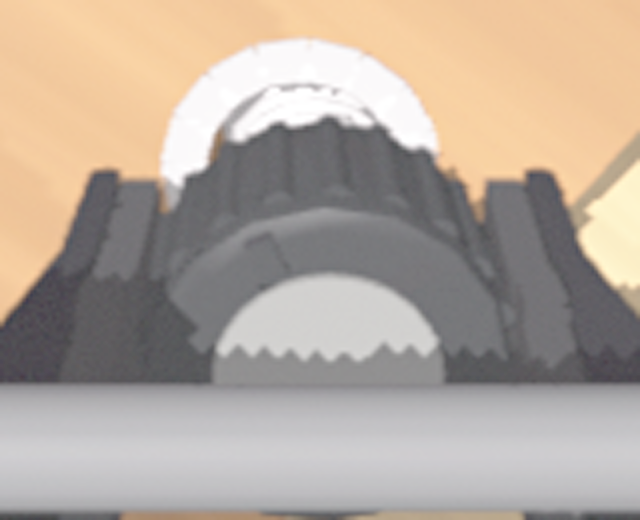

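Gripped, and the pip at crop (270,250) confirms about 63° in the press frame. Now turning backward with the climb.

```bash
python3 -m jog '[0.039,0,0,-0.00014,-1,0.039,0,0,-0.00014,-1,0.039,0,0,-0.00014,-1,0.039,0,0,-0.00014,-1,0.039,0,0,-0.00014,-1,0.039,0,0,-0.00014,-1,0.039,0,0,-0.00014,-1,0.039,0,0,-0.00014,-1,0.039,0,0,-0.00014,-1,0.039,0,0,0,0,0.039,0,0,0,0]'
python3 - <<'E'
from h import *
print(robot.get_obs()["moment"], robot.get_obs()["q"].round(3))
E
```

```text
time: 8.85
position: [0.5837, -0.1656, 0.1215]
tool_rot: [0.404, 0.915, 0.001, 0.001]
ft_force: [3.7, 3.8, 0.3]
grip_width: 0.0416
grip_force: 15.0
[ 0.96913302 -0.86716874 -0.07305835] [-0.461  0.661  1.584  0.002  0.895 -1.201]
```

```bash
python3 -m jog '[0.039,0,0,-0.00014,-1,0.039,0,0,-0.00014,-1,0.039,0,0,-0.00014,-1,0.039,0,0,0,-1,0.039,0,0,0,0,0.039,0,0,0,0]'
python3 -m jog '[0.039,0,0,0.001,0,0.039,0,0,0.001,0,0.039,0,0,0,0,0.039,0,0,0,0]'
```

```text
time: 9.6
position: [0.5816, -0.1648, 0.1208]
tool_rot: [0.068, 0.998, 0.001, -0.001]
ft_force: [2.1, 5.2, -3.3]
grip_width: 0.0416
grip_force: 15.1
time: 10.1
position: [0.5816, -0.1648, 0.1188]
tool_rot: [0.068, 0.998, 0.001, -0.001]
ft_force: [1.9, 5.5, -2.3]
grip_width: 0.0415
grip_force: 15.1
```

The push vanished (the screw's weight now hangs on the tool, -3 N) and it lowers freely, so it has dropped off. I'll lower it on.

```bash
python3 -m jog '[0.039,0,0,0.0008,0,0.039,0,0,0.0007,0,0.039,0,0,0,0]'
python3 -m jog '[0.039,0,0,0.0005,0,0.039,0,0,0,0]'
python3 -m jog '[0.039,0,0,0.0005,0,0.039,0,0,0,0]'
```

```text
time: 10.48
position: [0.5821, -0.1648, 0.1182]
tool_rot: [0.068, 0.998, 0.001, -0.001]
ft_force: [0.9, 5.2, 2.0]
grip_width: 0.0415
grip_force: 15.0
time: 10.72
position: [0.5822, -0.1648, 0.1181]
tool_rot: [0.068, 0.998, 0.001, -0.0]
ft_force: [2.4, 5.8, 3.2]
grip_width: 0.0414
grip_force: 15.0
time: 10.98
position: [0.5824, -0.1648, 0.1181]
tool_rot: [0.068, 0.998, 0.001, -0.0]
ft_force: [0.1, 6.7, 6.0]
grip_width: 0.0417
grip_force: 15.0
```

```bash
python3 -m jog '[0.06,0,0,0,0,0.06,0,0.001,0,0,0.06,0,0,0,0,0.06,0,0,0,0,0.039,0,0,0,0,0.039,0,0,0,0,0.039,0,0,0,0,0.039,0,0,0,0]'
python3 - <<'E'
from h import *
print(robot.get_obs()["moment"], robot.get_obs()["q"].round(3))
im=robot.camera("wrist"); cv2.imwrite("pics/w4.png",im)
c=cv2.resize(im[200:330,240:400],None,fx=4,fy=4,interpolation=cv2.INTER_CUBIC)/255.; cv2.imwrite("pics/c5.png",(255*c**.45).astype(np.uint8))
E
```

```text
time: 11.98
position: [0.5827, -0.165, 0.1171]
tool_rot: [0.065, 0.998, 0.0, -0.0]
ft_force: [0.7, -0.1, 1.2]
grip_width: 0.0412
grip_force: 15.0
[ 0.14112968 -0.03225916 -0.03318042] [-0.46   0.667  1.587  0.     0.888 -1.901]
```

View pics/c5.png

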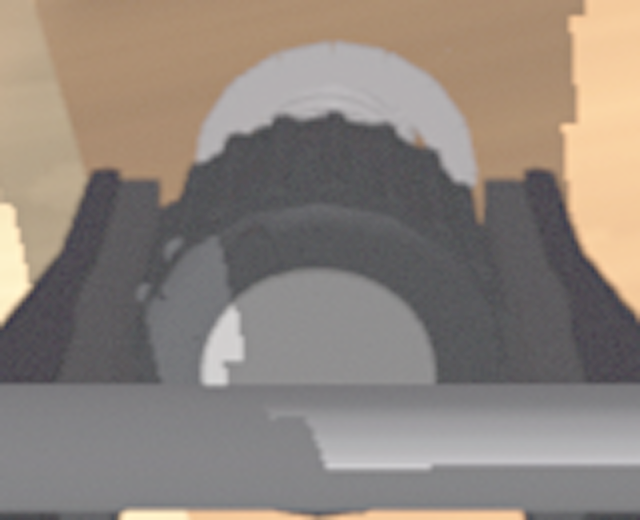

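Centred with no load, and the pip at crop (255,240) is at about 193° in the press frame. Turning forward.

```bash
python3 -m jog '[0.039,0,0,0.00014,1,0.039,0,0,0.00014,1,0.039,0,0,0.00014,1,0.039,0,0,0.00014,1,0.039,0,0,0.00014,1,0.039,0,0,0.00014,1,0.039,0,0,0.00014,1,0.039,0,0,0.00014,1,0.039,0,0,0.00014,1,0.039,0,0,0.00014,1,0.039,0,0,0.00014,1,0.039,0,0,0.00014,1,0.039,0,0,0.00014,1,0.039,0,0,0,0]' 18
```

```text
time: 13.78
position: [0.5805, -0.1636, 0.1151]
tool_rot: [0.932, 0.364, -0.002, -0.002]
ft_force: [-4.5, 3.4, 4.7]
grip_width: 0.0413
grip_force: 17.9
```

```bash
python3 -m jog '[0.039,0,0,0.00014,1,0.039,0,0,0.00014,1,0.039,0,0,0.00014,1,0.039,0,0,0.00014,1,0.039,0,0,0.00014,1,0.039,0,0,0.00014,1,0.039,0,0,0.00014,1,0.039,0,0,0.00014,1,0.039,0,0,0.00014,1,0.039,0,0,0.00014,1,0.039,0,0,0.00014,1,0.039,0,0,0.00014,1,0.039,0,0,0,0]'
python3 - <<'E'
from h import *
print(robot.get_obs()["moment"], robot.get_obs()["q"].round(3))
E
```

```text
time: 15.4
position: [0.5825, -0.1643, 0.1136]
tool_rot: [0.781, -0.624, -0.001, -0.0]
ft_force: [-0.3, 5.1, 3.0]
grip_width: 0.0411
grip_force: 18.0
[ 0.85918694  0.34203933 -0.04992217] [-4.600e-01  6.720e-01  1.590e+00  1.000e-03  8.810e-01  2.458e+00]
```

Turned 250° and came down 3.5 mm as the pitch predicts, so it is caught. Regrasping for the remaining ~115°.

```bash
python3 -m jog '[0.07,0,0,0,0,0.07,0,0,0,0,0.07,0,0,0,0,0.07,0,0,0,-1,0.07,0,0,0,-1,0.07,0,0,0,-1,0.07,0,0,0,-1,0.07,0,0,0,-1,0.07,0,0,0,-1,0.07,0,0,0,-1,0.07,0,0,0,-1,0.07,0,0,0,-1,0.07,0,0,0,-1,0.07,0,0,0,-1,0.07,0,0,0,-1,0.039,0,0,0,0,0.039,0,0,0,0,0.039,0,0,0,0,0.039,0,0,0,0,0.039,0,0,0,0]'
python3 - <<'E'
from h import *
print(robot.get_obs()["moment"], robot.get_obs()["q"].round(3))
im=robot.camera("wrist"); cv2.imwrite("pics/w5.png",im)
c=cv2.resize(im[200:330,240:400],None,fx=4,fy=4,interpolation=cv2.INTER_CUBIC)/255.; cv2.imwrite("pics/c6.png",(255*c**.45).astype(np.uint8))
E
```

```text
time: 17.9
position: [0.5824, -0.1649, 0.1136]
tool_rot: [0.932, 0.363, -0.0, -0.0]
ft_force: [-0.2, 1.2, 1.8]
grip_width: 0.0416
grip_force: 18.0
[ 0.05424728  0.26842651 -0.02322834] [-0.46   0.672  1.589  0.     0.881  0.368]
```

View pics/c6.png

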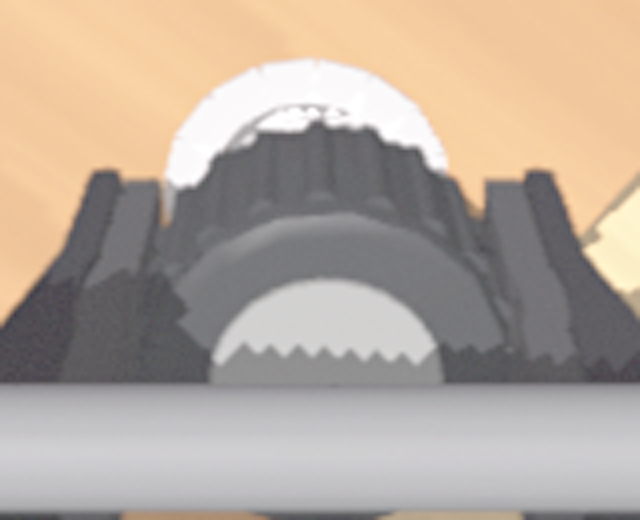

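The pip is hidden under the right pad, as expected after 250°. Last 115° forward.

```bash
python3 -m jog '[0.039,0,0,0.00014,1,0.039,0,0,0.00014,1,0.039,0,0,0.00014,1,0.039,0,0,0.00014,1,0.039,0,0,0.00014,1,0.039,0,0,0.00014,1,0.039,0,0,0.00014,1,0.039,0,0,0.00014,1,0.039,0,0,0.00014,1,0.039,0,0,0.00014,1,0.039,0,0,0.00014,1,0.039,0,0,0.00007,0.5,0.039,0,0,0,0,0.039,0,0,0,0,0.039,0,0,0,0,0.039,0,0,0,0]'
python3 - <<'E'
from h import *
o=robot.get_obs();print(o["moment"], o["q"].round(3))
for c in("scene","top"):
    robot.camera(c)
    for l,z in (("knob_1",.11),("loupe_mid",.026),("remote_mid",.009),("slide_box_mid",.027)):
        for d in robot.look_for(c,l): print(c,l,round(d["conf"],2),np.round(d["extent"]))
E
```

```text
time: 19.95
position: [0.581, -0.1647, 0.1118]
tool_rot: [0.807, -0.59, -0.002, 0.001]
ft_force: [-5.4, 0.8, 4.1]
grip_width: 0.0415
grip_force: 17.9
[ 0.15988014  1.48300645 -0.05590106] [-4.610e-01  6.740e-01  1.592e+00 -1.000e-03  8.800e-01  2.374e+00]
scene knob_1 0.7 [263. 176.  16.  32.]
scene knob_1 0.37 [296. 227. 134.  87.]
scene loupe_mid 0.78 [182. 199.  22.  25.]
scene remote_mid 0.58 [465. 216.  37.  48.]
scene slide_box_mid 0.56 [139. 260.  44.  58.]
top knob_1 0.6 [290. 199.  17.  15.]
top loupe_mid 0.68 [179. 208.  18.  52.]
top loupe_mid 0.5 [439. 239.  19.  22.]
top remote_mid 0.58 [180. 206.  17.  53.]
top slide_box_mid 0.72 [458. 174.  40.  40.]
top slide_box_mid 0.3 [180. 208.  18.  53.]
```

```bash
python3 -c "
from rig import robot
print(robot.hand_in())"
```

```text
the job is handed in; nothing more can be done
None
```

I started the standing screw and handed the job in; no verdict was returned. I turned it back about 130° until it dropped, then forward 365°, about one turn past the drop. It is still gripped at about 18 N with the knob near 109 mm by my estimate, and I didn't touch the run-in screw or the other things.

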